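# Brush out a glass, then draw out and lock the bottle brush's telescopic handle

## Task

Wash the glass with the bottle brush standing in it: two full strokes, each from the bottom up until the top of the bristles comes to the rim and back down to the bottom, handle still short. The tall carafe is next, so with the brush standing on the glass's bottom squeeze the handle's button, draw the handle out past its first stop to the second and let the button spring out to lock it there. Then lift the long brush upright clear above the glass and finish holding it in the air, button out, with the glass still standing and the other things left alone.

Things in the scene. Friction and masses are not known exactly. Their poses are not given: they have to be found in the camera images.
- brush: bottle brush standing in the glass, bristle head down, z up. Origin: centre of the head's flat underside. Head 56 mm wide, 47 tall, about 4 mm play each side in the glass; steel tube 11 mm thick; over it the white handle, 28 (x) by 24 (y) mm, 100 tall, spanning 77 to 177 mm above the origin when short. Head and tube 0.25 kg (0.8 to 1.25 times that), handle 0.1 kg
- handle (a joint): how far the handle is drawn out along the tube, m: 0 short (start), 0.035 first stop, 0.070 second stop, 0.072 hard end. With the button in it slides with 1.3 N friction (the head's weight holds the tube down) and stays where left. With the button out it is locked at a stop with about 2.5 mm play up and down
- button (a joint): how far the button is pressed in, m: 0 fully out (locked at a stop), 0.005 in, flush with the handle; free to slide from about 0.003. 3 N starts it, 6 N holds it in. Let go between stops it stays 2 to 3 mm in and locks nothing; at a stop it springs out by itself
- handle_grip (a point): on the handle's axis level with the button, 30 mm below the handle's top, 147 mm above the brush's origin when short; moves with the handle. Axes as the brush's: button on the -x face, faces to -y and +y plain, 24 mm apart. Fingers closing along x (33 mm over the button, 28 when in) squeeze it in and keep it in; closing along y they do not touch it. A 20 to 40 N grip holds the brush
- button_face (a point): middle of the button's outer face: a ribbed grey pad 12 mm wide, 20 mm tall, standing 5 mm proud of the handle's -x face when out
- glass_cup: straight clear drinking glass, 72 mm across, 64 mm inside, 100 mm tall, bottom 8 mm thick, 0.4 kg, loose on the table. Origin: centre of its underside, z up
- glass_rim (a point): centre of the glass's mouth, 100 mm above its underside
- carafe: tall clear glass carafe, 91 mm across, 215 mm tall; bystander. Origin: centre of its underside
- soap_bottle: yellow dish-soap bottle with red top, 52 x 74 x 220 mm; bystander. Origin: centre of its underside
- green_mug: dark green mug with handle, 86 x 102 x 90 mm; bystander. Origin: centre of its underside
There are look-alikes about, which are no part of the job. What is shaped like the brush but purple is not meant. What is shaped like the glass_cup but pink is not meant.

How it is judged (in metres and radians):
On the way, in this order (a step that is already met when the one before it is completed fails the run):
1. first stroke: brush raised in the glass, handle short (horizontal distance between brush and glass_cup below 0.014 m and value of joint handle below 0.008 m and z of brush in the frame of glass_cup between 0.038 and 0.1 m), for 0.05 s.
2. first stroke: brush back down on the bottom (horizontal distance between brush and glass_cup below 0.014 m and value of joint handle below 0.008 m and z of brush in the frame of glass_cup below 0.013 m), for 0.05 s.
3. second stroke: brush raised in the glass, handle short (all of step 1), for 0.05 s.
4. second stroke: brush back down on the bottom (all of step 2), for 0.05 s.
5. button squeezed in while the handle is still short and the brush stands in the glass (horizontal distance between brush and glass_cup below 0.014 m and value of joint handle below 0.008 m and value of joint button above 0.003 m and z of brush in the frame of glass_cup below 0.02 m), for 0.05 s.
6. handle locked at the second stop with the brush still in the glass (value of joint handle between 0.064 and 0.076 m and value of joint button below 0.0015 m and horizontal distance between brush and glass_cup below 0.02 m and z of brush in the frame of glass_cup below 0.03 m), for 0.2 s.
At the end, for the whole second after the job is handed in: fingers hold the brush still, within 15 degrees of upright, its underside over 100 mm above the table and off the glass; handle locked at the second stop (64 to 76 mm out, button under 1.5 mm in); glass upright within 60 mm, carafe, soap bottle and mug within 30 mm of their starts (value of joint handle between 0.064 and 0.076 m and value of joint button below 0.0015 m and angle between glass_cup's own z axis and vertical below 0.15 rad and height (world z) of glass_cup below 0.01 m and height (world z) of brush above 0.1 m and angle between brush's own z axis and vertical below 0.26 rad and contact force between the fingers and brush above 2 N and contact force between brush and glass_cup below 0.1 N and linear speed of brush below 0.03 m/s and distance of each of carafe, soap_bottle, green_mug from where it was at the start of the episode below 0.03 m and distance of glass_cup from where it was at the start of the episode below 0.06 m); the arm keeps its last pose, push and grip.
It fails at once if the glass is tipped by more than 20 degrees or lifted off the table (angle between glass_cup's own z axis and vertical above 0.35 rad or height (world z) of glass_cup above 0.02 m).
It fails at once if the carafe, the soap bottle or the mug is pushed more than 30 mm (distance of any of carafe, soap_bottle, green_mug from where it was at the start of the episode above 0.03 m).
It also fails if it takes over 48 s, if anything falls off the work surface, if the arm or the gripper's body presses on something with over 40 N, if the wrist force passes 120 N, or if a joint passes its speed limit or range.

## Robot

A 6-joint arm with a two-finger parallel gripper is mounted at the origin on the work surface; the furniture and walls round the work are solid. World frame = base frame: x ahead of the robot, y to its left, z up, the work surface at z = 0. Lengths are in m, angles in degrees, forces in N, time in s.
With the tool pointing down it reaches from about 0.25 to 0.775 m from the base axis. Payload 8.9 kg.
Tool frame: the origin (TCP) lies at the centre of the arm's flange, where the gripper is bolted on; the fingertips stand 173 mm ahead of it and the grasp point (between the pads) lies 155 mm ahead of it; z points along the fingers, y is the line along which they close (so a half turn about z gives the same grasp; the last joint's range is limited). The gripper opens to 85 mm and grips with 20 to 120 N. Pads are 22 mm wide; open, the fingers measure 114 mm over their backs; the gripper's body (76 mm by 85 mm) begins 54 mm behind the grasp point. The pads swing forward as they close: fully open they stand 13 mm farther back than shut.
Start: joints at [-82.58, 16.656, -8.789, 64.555, 0, 82.019], TCP at [0.139, -0.506, 0.405] pointing down, gripper open.
Joint ranges: [-144.48, 144.48], [-52.06, 99.96], [-74.48, 78.29], [-112.23, 115.85], [-86.99, 84.42], [-180, 180]. Speed limits (degrees/s): [127.2, 127.2, 159.86, 180, 180, 180].

## Interface

Orientations are given as a 3x3 rotation matrix whose columns are the frame's x, y, z axes.
In Python, from workcell import ctrl gives the robot as it stands. Calls block until the motion is done:
- ctrl.movep(position, orientation): joint-space move of the TCP to a pose.
- ctrl.servo_line(position, ori=None, feed=0.15, force_limit=None): straight line of the TCP; ori=None keeps the orientation; feed is the mean speed in m/s. With force_limit (N) it stops when the force on the tool has changed by that much, and returns True; else False.
- ctrl.movej(angles): joint-space move.
- ctrl.move_gripper(opening, grip_force=None): finger opening in m; grip_force is the grip in N (None keeps the last); returns when the fingers have stopped.
- ctrl.wait(seconds).
- ctrl.ik(position, orientation): joint angles nearest the present ones, or None.
- ctrl.capture(name): name is "scene" or "top" or "wrist"; returns a dict with "pixels" (400x640x3 uint8, blue, green, red), "range_z" (400x640 float32, m along the optical axis (not along the pixel's ray), 0 where there is no reading), "mtx" (3x3 intrinsics, pixels), "R" (3x3) and "t" (3): a world point X has camera coordinates R X + t. Camera axes: x right, y down, z forward; pixel columns grow to the right and rows downward; lengths in m; the calibration is good to about 2 mm. The wrist camera is an equidistant fisheye: a pixel r from the principal point sees the ray r / f radians off the axis. A picture is of the moment at which its call begins.
A pose or a line that the arm cannot do raises ctrl.MotionError and nothing moves.
- ctrl.finish_job(): hands the job in; it is judged then, once.
Trained networks look in the newest picture that a camera, given by its name, has taken for a name from the list of things; names that differ only in an ending like _2 or _b are one class to them, and where a whole thing is asked for, a point or a joint stands for the part that bears it (a point fixed in the world has none). Each returns a list of dicts, best first, with "confidence" (0 to 1); they miss things now and then, are a little off and sometimes report something else, mostly with a low value. They report only what shows in the picture. A call takes as long as a camera call. They do not tell look-alikes from the thing itself.
- ctrl.spot_in(camera, thing): "box" ([centre column, centre row, width, height] in pixels, round what is visible of it).
- ctrl.regions_of(camera, thing): "region" (400x640 bool, what is visible of it) and "box" ([centre column, centre row, width, height] in pixels, round what is visible of it).
- ctrl.place_of(camera, thing): "position" ([column, row] in pixels: a listed point, or the origin of a listed thing).
Readings, each from a call of its own:
- ctrl.current_time(): time.
- ctrl.current_q(): joint angles.
- ctrl.current_dq(): joint speeds.
- ctrl.current_tau(): joint torques, N m.
- ctrl.current_position(): TCP position.
- ctrl.current_eef_rot(): TCP orientation.
- ctrl.current_wrist_force(): force on the tool from outside, world axes, zero at the start.
- ctrl.current_torque(): the same for the moment, N m.
- ctrl.current_finger_gap(): finger opening in m.
- ctrl.current_gripper_force(): force on a finger pad.
Only numpy, scipy, OpenCV 4.12 (cv2) and the standard library are available. Lean on these libraries where they do the work, as an engineer would, in place of code of your own. Each camera call takes 0.05 s, during which the arm holds its last target. There are 200 camera calls.

## Working session

There is one attempt and no reset: what is moved stays moved. The work goes in short steps, each a Python script; the robot and the scene stay as the last script left them, time stands still between calls to the robot, and variables do not carry over. Pictures are saved under pics/ and viewed, at most 10 in all, crops included, and the job is handed in when it is done.

```bash
mkdir -p pics; ls; cat > h.py <<'E'
import numpy as np, cv2
from workcell import ctrl
def world(im,u,v,d):
    K=im["mtx"]; p=np.array([(u-K[0,2])/K[0,0]*d,(v-K[1,2])/K[1,1]*d,d])
    return im["R"].T@(p-im["t"])
def cloud(im):
    K=im["mtx"]; v,u=np.mgrid[0:400,0:640]; d=im["range_z"]
    P=np.stack([(u-K[0,2])/K[0,0]*d,(v-K[1,2])/K[1,1]*d,d],-1)
    return (P-im["t"])@im["R"]
E
python3 - <<'E'
from h import *
for c in ("scene","top"):
    im=ctrl.capture(c); cv2.imwrite(f"pics/{c}0.png",im["pixels"]); np.savez(f"{c}0.npz",**im)
    W=cloud(im)
    print(c,"cam",-im["R"].T@im["t"])
    for n in ("brush","handle_grip","button_face","glass_cup","glass_rim","carafe","soap_bottle","green_mug"):
        for r in ctrl.place_of(c,n):
            u,v=r["position"]; i,j=int(round(v)),int(round(u))
            print(n,round(r["confidence"],2),round(u),round(v), W[i,j].round(3) if 0<=i<400 and 0<=j<640 and im["range_z"][i,j]>0 else None)
E
```

```text
pics
scene cam [ 0.92447005 -0.48075085  1.06870018]
brush 0.85 247 253 [ 0.455 -0.117  0.013]
brush 0.78 279 220 [ 0.477 -0.019  0.062]
handle_grip 0.7 244 224 [ 0.466 -0.117  0.157]
handle_grip 0.68 275 185 [ 0.462 -0.006  0.177]
glass_cup 0.72 275 218 [ 0.47  -0.025  0.071]
glass_cup 0.17 274 198 [ 0.456 -0.008  0.123]
glass_rim 0.72 273 198 [ 0.453 -0.008  0.122]
glass_rim 0.58 317 220 [0.546 0.041 0.054]
carafe 0.83 392 222 [0.696 0.143 0.065]
carafe 0.73 278 223 [ 0.474 -0.02   0.046]
soap_bottle 0.92 339 316 [ 0.738 -0.134  0.082]
green_mug 0.94 311 167 [0.427 0.172 0.039]
top cam [0.42237134 0.03651074 0.95337471]
brush 0.9 325 247 [0.447 0.006 0.187]
brush 0.6 369 250 [ 0.446 -0.096  0.091]
handle_grip 0.55 378 244 [ 0.457 -0.101  0.176]
handle_grip 0.47 325 249 [0.443 0.006 0.185]
button_face 0.56 375 253 [ 0.439 -0.099  0.153]
glass_cup 0.87 321 202 [0.563 0.012 0.009]
glass_cup 0.7 324 247 [0.447 0.008 0.186]
glass_cup 0.66 324 249 [0.443 0.008 0.185]
glass_rim 0.74 326 250 [0.441 0.004 0.184]
glass_rim 0.64 323 198 [0.574 0.008 0.007]
glass_rim 0.56 327 248 [0.445 0.002 0.185]
carafe 0.73 256 157 [0.64  0.16  0.129]
soap_bottle 0.59 373 144 [ 0.694 -0.104  0.081]
green_mug 0.75 248 264 [0.408 0.171 0.088]
```

```bash
python3 - <<'E'
import cv2
a=cv2.imread("pics/scene0.png")[120:340,200:440]; cv2.imwrite("pics/s1.png",cv2.resize(a,None,fx=2.7,fy=2.7,interpolation=2)[:600])
a=cv2.imread("pics/top0.png")[110:310,220:420]; cv2.imwrite("pics/t1.png",cv2.resize(a,(600,600),interpolation=2))
E
```

```text
(no output)
```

View pics/s1.png

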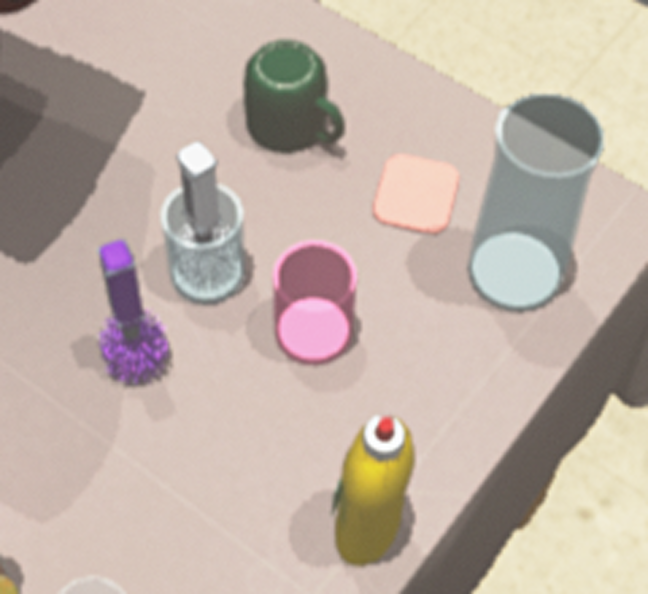

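View pics/t1.png

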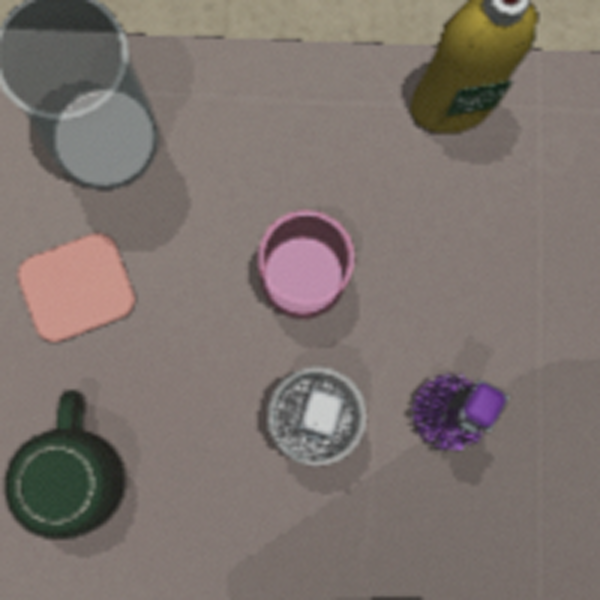

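The real brush is white and stands in the clear glass: top image (325,248), scene (274,190). The look-alikes are the purple brush at top (369,250) and the pink cup at (321,200). I don't see a button on the faces towards the scene camera. Next I'll measure the yaw from above and take a wrist view.

```bash
python3 - <<'E'
from h import *
im=dict(np.load("top0.npz")); W=cloud(im)
px=im["pixels"].astype(int); sat=px.max(-1)-px.min(-1)
m=(W[...,2]>0.165)&(abs(W[...,0]-.445)<.05)&(abs(W[...,1]-.006)<.05)&(sat<40)&(im["range_z"]>0)
m2=m&(W[...,2]>0.178)
print(m.sum(),m2.sum(),np.median(W[m2],0), W[m2].min(0),W[m2].max(0))
r=cv2.minAreaRect((W[m2][:,:2]*1000).astype(np.float32)); print("rect",r)
W2=cloud(dict(np.load("scene0.npz")));
print("scene top",np.median(W2[(W2[...,2]>0.178)&(abs(W2[...,0]-.445)<.04)&(abs(W2[...,1]-.006)<.04)],0))
# look with wrist: from -x side, higher
R=ctrl.current_eef_rot(); print(R.round(2))
q=ctrl.current_q()
th=np.radians(0)
Rd=np.array([[0,1,0],[1,0,0],[0,0,-1.]])
for nm,p,Rr in (("a",[0.36,0.0,0.44],np.array([[0,1,0],[1,0,0],[0,0,-1.]])),):
    ctrl.movep(p,Rr)
    w=ctrl.capture("wrist"); cv2.imwrite(f"pics/w{nm}.png",w["pixels"]); np.savez(f"w{nm}.npz",**w)
    print("cam",-w["R"].T@w["t"],w["R"][2],w["mtx"][0,0])
    for n in ("button_face","handle_grip","glass_rim"): print(n,[(round(r["confidence"],2),np.round(r["position"])) for r in ctrl.place_of("wrist",n)])
print(ctrl.current_time())
E
```

```text
188 178 [0.44709692 0.00226966 0.18434646] [ 0.43167783 -0.01181089  0.17801116] [0.46307336 0.01601825 0.18885914]
rect ((447.0887451171875, 1.877532958984375), (24.67026710510254, 28.376296997070312), 73.54718780517578)
scene top [0.44973197 0.00045821 0.18426615]
[[ 0.96  0.27  0.  ]
 [ 0.27 -0.96 -0.  ]
 [ 0.    0.   -1.  ]]
cam [0.36005789 0.07520341 0.40868414] [ 5.83372868e-05 -2.99455822e-01 -9.54110165e-01] 309.70691628693146
button_face [(0.56, array([403., 189.])), (0.55, array([397., 282.]))]
handle_grip [(0.97, array([415., 291.])), (0.72, array([354.,  22.])), (0.62, array([423., 194.]))]
glass_rim [(0.94, array([502., 172.])), (0.86, array([405., 176.]))]
3.0917
```

View pics/wa.png

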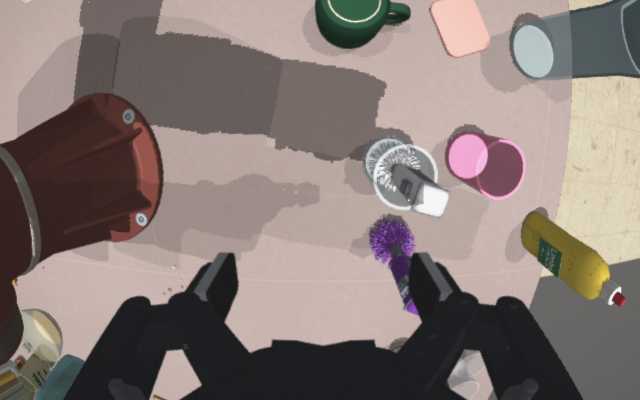

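The wrist view shows the white handle at about (420,195), with the purple brush at (395,250) beside it. I'll enlarge it to confirm the button side.

```bash
python3 - <<'E'
import cv2
a=cv2.imread("pics/wa.png")[130:230,350:470]; cv2.imwrite("pics/wa2.png",cv2.resize(a,None,fx=6,fy=6,interpolation=2))
E
```

```text
(no output)
```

View pics/wa2.png

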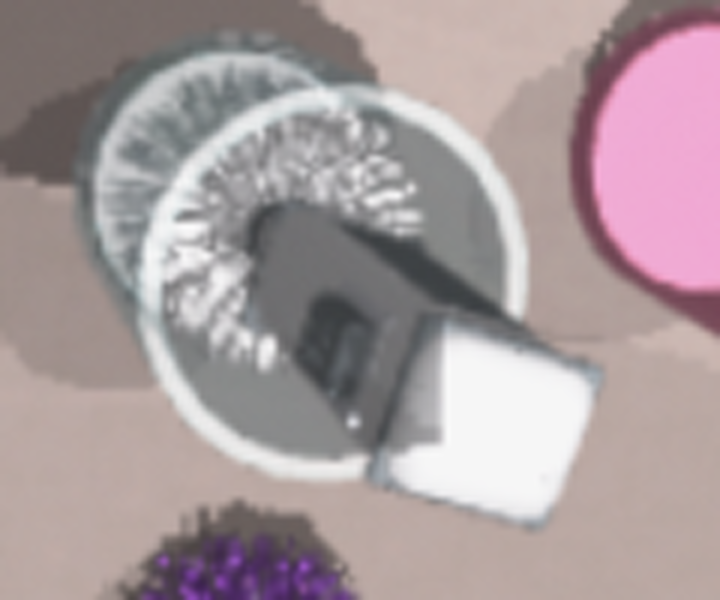

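The button (dark pad) faces world -x, so the brush's yaw is about -17°. Now grip along the brush's y and do the strokes, pausing to check the grip first.

```bash
cat >> h.py <<'E'
def Rz(deg): # closing direction at deg
    a=np.radians(deg); y=np.array([np.cos(a),np.sin(a),0]); z=np.array([0,0,-1.]); return np.stack([np.cross(y,z),y,z],1)
def st(s=""):
    print(s,round(ctrl.current_time(),2),"p",np.round(ctrl.current_position(),4),"F",np.round(ctrl.current_wrist_force(),2),"gap",round(ctrl.current_finger_gap(),4),"gf",round(ctrl.current_gripper_force(),1))
X,Y=.448,.0015
E
python3 - <<'E'
from h import *
for a in (73,-107,-17,163): print(a,np.round(ctrl.ik([X,Y,.41],Rz(a)),0))
ctrl.movep([X,Y,.41],Rz(73)); ctrl.move_gripper(.06)
st("above")
print(ctrl.servo_line([X,Y,.310],feed=.1,force_limit=6)); st("at grip")
ctrl.move_gripper(0.0,30); st("gripped")
p=ctrl.current_position(); 
print(ctrl.servo_line([X,Y,.320],feed=.05)); st("up10")
print([(round(r["confidence"],2),r["position"]) for r in (ctrl.capture("top"),ctrl.place_of("top","handle_grip"))[1]])
E
```

```text
73 [ -9.   8. -19.  63.   0.   8.]
-107 [  -9.    8.  -19.   63.    0. -172.]
-17 [ -9.   8. -19.  63.   0.  98.]
163 [ -9.   8. -19.  63.   0. -82.]
above 4.59 p [0.4479 0.0015 0.4101] F [-0.05  0.26  0.46] gap 0.0598 gf 0.0
False
at grip 5.74 p [0.4483 0.0015 0.3105] F [ 0.84 -0.3   0.44] gap 0.06 gf 0.0
gripped 6.15 p [0.4483 0.0016 0.3104] F [0.94 0.84 3.75] gap 0.0237 gf 33.7
False
up10 6.5 p [0.448  0.0014 0.3201] F [-0.84  1.09 -3.45] gap 0.0239 gf 33.0
[]
```

The gap of 24 mm and a load of about 3.5 N confirm the brush is held across its plain faces. Two strokes next.

```bash
python3 - <<'E'
from h import *
for k in range(2):
    ctrl.servo_line([X,Y,.3575],feed=.06); ctrl.wait(.25); st("top")
    if k==0:
        im=ctrl.capture("scene"); cv2.imwrite("pics/up.png",cv2.resize(im["pixels"][130:260,215:345],(600,600),interpolation=2))
    print(ctrl.servo_line([X,Y,.320],feed=.06)); 
    print(ctrl.servo_line([X,Y,.3075],feed=.03,force_limit=6)); ctrl.wait(.25); st("bottom")
E
```

```text
top 7.62 p [0.4479 0.0015 0.3572] F [ 0.85  0.31 -3.6 ] gap 0.0237 gf 33.0
False
True
bottom 9.08 p [0.4486 0.0016 0.3102] F [0.32 1.69 6.65] gap 0.0237 gf 30.4
top 10.28 p [0.4479 0.0015 0.3572] F [ 0.66 -0.68 -3.85] gap 0.0237 gf 29.9
False
True
bottom 11.69 p [0.4484 0.0014 0.31  ] F [-0.14 -0.62  5.46] gap 0.0232 gf 29.6
```

View pics/up.png

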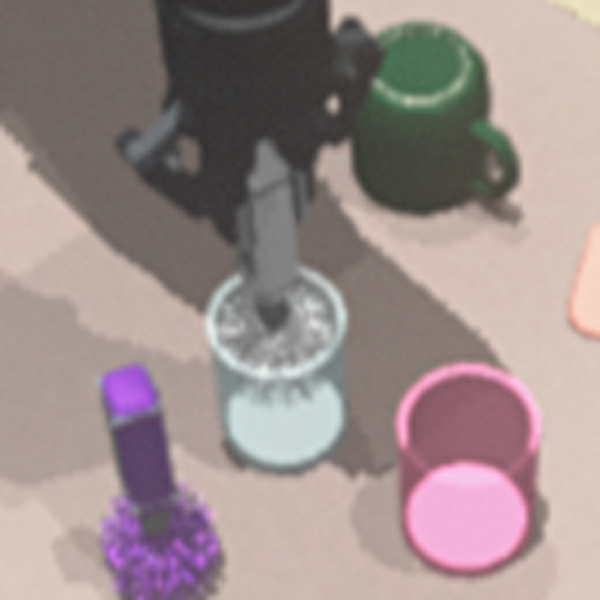

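The bristle tops are at the rim when raised, and the brush bottomed at the same height both times. Next I'll release, turn 90° and squeeze over the button.

```bash
python3 - <<'E'
from h import *
ctrl.move_gripper(.06); ctrl.servo_line([X,Y,.375],feed=.12)
ctrl.movep([X,Y,.375],Rz(-17)); st("turned")
print(ctrl.servo_line([X,Y,.310],feed=.08,force_limit=6)); st("down")
ctrl.move_gripper(0,35); ctrl.wait(.3); st("squeezed")
E
```

```text
turned 14.23 p [0.4479 0.0015 0.3747] F [-0.23 -1.02  0.21] gap 0.06 gf 0.0
False
down 15.19 p [0.4482 0.0015 0.3104] F [-0.04  0.14  0.33] gap 0.0599 gf 0.0
squeezed 15.88 p [0.4481 0.0015 0.3104] F [-1.24  0.98  5.51] gap 0.0271 gf 39.2
```

The 27 mm gap means the button is in. Now draw the handle out.

```bash
python3 - <<'E'
from h import *
z0=ctrl.current_position()[2]
for d in (.01,.035,.06,.066,.068,.070):
    ctrl.servo_line([X,Y,z0+d],feed=.05); ctrl.wait(.15); st(d)
im=ctrl.capture("scene"); cv2.imwrite("pics/drawn.png",cv2.resize(im["pixels"][110:240,215:345],(600,600),interpolation=2))
E
```

```text
0.01 16.38 p [0.448  0.0015 0.3204] F [-0.07 -0.07  0.56] gap 0.028 gf 38.6
0.035 17.18 p [0.4481 0.0015 0.3454] F [0.1  0.58 0.78] gap 0.0277 gf 38.6
0.06 17.98 p [0.4481 0.0015 0.3704] F [-0.35  0.63 -0.24] gap 0.0276 gf 38.6
0.066 18.4 p [0.4479 0.0015 0.3764] F [-0.79 -0.03  0.61] gap 0.0273 gf 38.6
0.068 18.8 p [0.448  0.0015 0.3785] F [-1.47 -0.11  0.48] gap 0.028 gf 38.6
0.07 19.2 p [0.448  0.0015 0.3805] F [-0.89 -0.23  0.98] gap 0.0277 gf 38.5
```

View pics/drawn.png

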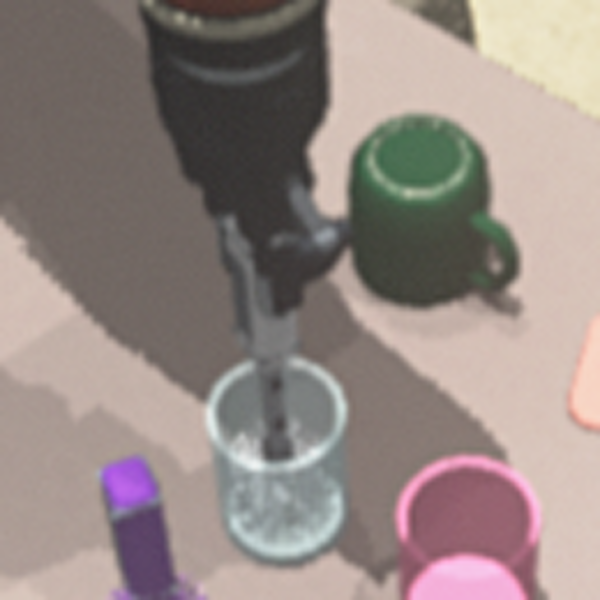

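The handle is out and the head is still on the bottom. Release so the button springs out, regrip across the plain faces, and test the lock with a small push down.

```bash
python3 - <<'E'
from h import *
ctrl.move_gripper(.06); ctrl.wait(.3); ctrl.servo_line([X,Y,.45],feed=.12)
ctrl.movep([X,Y,.45],Rz(73))
im=ctrl.capture("scene"); W=cloud(im)
m=(abs(W[...,0]-.448)<.04)&(abs(W[...,1])<.04)&(W[...,2]>.2)&(W[...,2]<.262); print("top z",np.percentile(W[m][:,2],[50,90,98]))
print(ctrl.servo_line([X,Y,.3805],feed=.08,force_limit=6)); st("down")
ctrl.move_gripper(0,35); ctrl.wait(.2); st("grip")
print("push",ctrl.servo_line([X,Y,.3755],feed=.015,force_limit=6)); st("pushed")
E
```

```text
top z [0.24125469 0.25548209 0.25714119]
False
down 23.17 p [0.4482 0.0015 0.3809] F [ 0.72  0.58 -0.48] gap 0.0598 gf 0.0
grip 23.77 p [0.4481 0.0015 0.3806] F [-0.38  0.15  0.39] gap 0.0236 gf 39.2
push True
pushed 24.04 p [0.4482 0.0015 0.3785] F [-0.34  1.02  6.98] gap 0.0233 gf 40.2
```

The top is at 0.255, as expected, and the push was resisted after 2 mm (the lock's play), so the handle is locked. Lift slowly.

```bash
python3 - <<'E'
from h import *
ctrl.wait(.3)
ctrl.servo_line([X,Y,.3805+.11],feed=.06); st("mid")
ctrl.servo_line([X,Y,.3805+.15],feed=.08); ctrl.wait(.8); st("up")
im=ctrl.capture("scene"); cv2.imwrite("pics/end.png",cv2.resize(im["pixels"][60:260,200:400],(600,600),interpolation=2))
E
```

```text
mid 26.37 p [0.4479 0.0015 0.4903] F [ 0.08 -1.01 -3.79] gap 0.0236 gf 38.7
up 27.82 p [0.448  0.0015 0.5305] F [ 0.43  0.19 -3.6 ] gap 0.0236 gf 38.7
```

View pics/end.png

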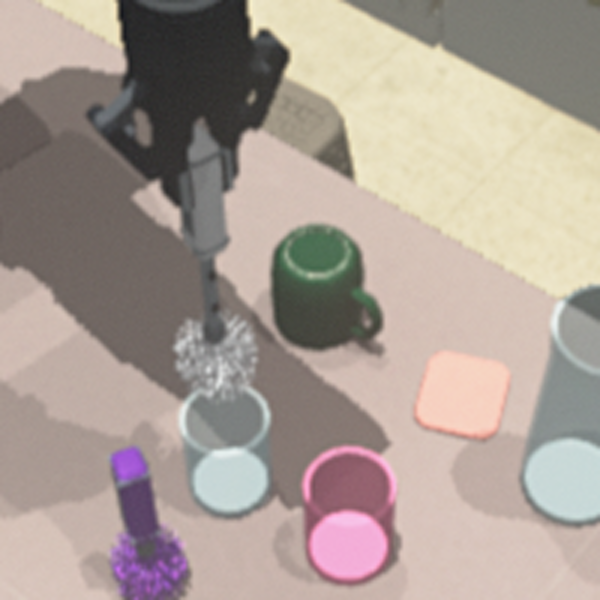

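The long brush hangs upright clear above the standing glass, and the other things haven't moved. Handing in.

```bash
python3 -c "
from h import *
print(ctrl.finish_job())"
```

```text
the job is handed in; nothing more can be done
None
```

The job is handed in at about 28 s of the 48 s allowed; the hand-in call returned no verdict. I did two full strokes, drew the handle to the second stop and found it locked in a push test, and the brush is held upright above the standing glass, with the other things in view unmoved.

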